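# Set the selector and hold the dead-man lever of a glass-polishing spindle

## Robot

A 7-joint arm with a two-finger parallel gripper is mounted at the origin on the work surface. World frame = base frame: x ahead of the robot, y to its left, z up, the work surface at z = 0. Lengths are in m, angles in rad, forces in N, time in s.
With the tool pointing down it reaches from about 0.4 to 0.85 m from the base axis. Payload 6.9 kg.
Tool frame: the origin (TCP) lies where the fingers leave the gripper's body, on its centre line; the fingertips stand 73 mm ahead of it and the grasp point (between the pads) lies 54 mm ahead of it; z points along the fingers, y is the line along which they close (so a half turn about z gives the same grasp; the last joint's range is limited). The gripper opens to 85 mm and grips with 20 to 120 N. Pads are 22 mm wide; open, the fingers measure 114 mm over their backs; the gripper's body (76 mm by 85 mm) begins 54 mm behind the grasp point. The pads swing forward as they close: fully open they stand 13 mm farther back than shut.
Start: joints at [-1.129, 0.507, -0.238, 1.5, 0.126, 1.149, -0.155], TCP at [0.207, 0.59, 0.304] pointing down, gripper open.
Joint ranges: [-3.08, 3.08], [-0.24, 2.05], [-1.43, 1.35], [0, 2.5], [-1.52, 4.66], [0.17, 1.96], [-2.89, 2.89]. Speed limits (rad/s): [2.39, 2.39, 3.14, 3.14, 3.14, 3.14, 3.14].

## Interface

Orientations are given as a rotation vector (axis times angle).
In Python, from plant import ctrl gives the robot as it stands.
- The arm moves only by the shell command python3 -m handwheel 'ROWS' [FORCE]. ROWS is JSON, a list of rows, each a list of 7 numbers: the shift along the tool's x, y, z in mm, then the turn, a rotation vector about the tool's x, y, z in degrees, then the finger opening in mm, from 0 to 85.4. In form: [[dx, dy, dz, rx, ry, rz, fingers], ...]. A call has 1 to 20 rows; each row is the pose to reach, as a shift and turn from the pose commanded when the call began, along the tool's axes at that moment; what a row does not reach only later rows make up. A row lasts 1/12 s, in which the tool goes at most 41.7 mm and 7.16 degrees, less where a joint would pass 70% of its speed; a pose out of reach is approached as far as the arm can. A call with a gripper value outside its range is refused whole. The fingers move at their own pace and stop on an object; FORCE is the grip in N (left out, the last holds). Time passes only in rows, so rows that repeat a pose let the fingers close. It gives the time, the measured TCP pose, the force, the opening and the grip force at its end, in the units of the state.
- ctrl.sense(): the state, without advancing time (a new reading comes with each control period).
- ctrl.grab_frame(name): name is "scene" or "top" or "wrist"; returns a dict with "img" (384x512x3 uint8, blue, green, red), "fx", "fy", "cx", "cy" (pixels), "dist" ([k1, k2, p1, p2, k3] as OpenCV has them; the pictures are not rectified), "T" (4x4, takes a point from camera to world coordinates). Camera axes: x right, y up, looking along -z (the intrinsics and any distortion apply to the point x, -y, -z); pixel columns grow to the right and rows downward; lengths in m; the calibration is good to about 2 mm. A picture is of the moment at which its call begins. There is no depth.
- ctrl.hand_in(): hands the job in; it is judged then, once.
The state is a dict: "time": time; "qpos": joint angles; "qd": joint speeds; "joint_torque": joint torques, N m; "ee_pos": TCP position; "tool_rot": TCP orientation; "wrist_force": force on the tool from outside, world axes, zero at the start; "wrist_torque": the same for the moment, N m; "gripper_width": finger opening in m; "gripper_force": force on a finger pad.
Only numpy, scipy, OpenCV 4.12 (cv2) and the standard library are available. Lean on these libraries where they do the work, as an engineer would, in place of code of your own. Each camera call takes 0.05 s, during which the arm holds its last target. There are 200 camera calls.

## Task

Start up the glass-polishing spindle: on the selector box, slide the black grip all the way home against its stop bar, and only then press the pad of the spring-loaded dead-man lever down with the fingertips until the lever bar is level, flush with the tops of its side cheeks. Never push the lever all the way down, because that trips the brake, and leave the glassware and tools around it where they are. The program finishes while still holding the lever pressed at level: do not let go.

Things in the scene. Friction and masses are not known exactly. Their poses are not given: they have to be found in the camera images.
- selector_box: Grey selector box fixed to the bench, 80 (x) x 180 (y) mm, its steel top plate 45 mm above the bench; on either side of the bench. Origin: centre of its underside. The grip slides along y; +y points to the end with the stop bar: dark, raised, 44 mm wide, 12 mm thick, top 57 mm above the bench, centred 59 mm from the box's centre. The other end has no bar
- selector (a joint): Travel of the selector grip in m: 0 at the far end from the stop bar, 0.080 home at its end stop by the bar. Starts between 0 and 0.035; slides with about 2.5 N of friction and stays where it is left
- selector_top (a point): Centre of the top of the black selector grip: a block 18 mm (box x) by 26 mm (box y, the sliding direction), 36 mm tall above the steel plate, its top 81.5 mm above the bench. Axes as the selector box. Free on both x sides: pinch it across its 18 mm from above, or push it
- selector_home (a point): Where selector_top lies when the grip is fully home (fixed on the box, 40 mm from its centre towards the stop bar). There the grip touches the bar
- lever_box: Grey dead-man lever unit fixed to the bench, on the other side from the selector box: base plate 240 (x) x 90 x 16 mm, two upright cheeks (75 mm long, 10 mm thick, tops 71 mm above the bench) beside the lever at its +x end. Origin: centre of its underside. The lever bar runs along x, its pad towards -x (roughly towards the robot)
- lever (a joint): Angle in rad by which the dead-man lever is pressed: 0 at rest (nose up), 0.22 level, 0.40 all the way down (0.36 already trips the brake). A spring returns it: at the pad about 4.5 N starts it, about 10 N holds it level, about 15 N takes it all the way down
- lever_pad (a point): Centre of the top of the lever's black pad, 46 mm (along the bar) by 50 mm, 16 mm thick, 120 mm from the pivot; press here. Top about 97 mm above the bench at rest, 71 mm when level, 50 mm all the way down. The bar is 24 mm wide, 12 mm thick, its top flush with the pad's. Moves and turns with the lever; at rest its axes are the lever unit's
- lever_pivot (a point): Axis of the lever's hinge, between the cheeks, 65 mm above the bench (fixed on the unit, 70 mm from its centre along +x)
- tumbler: Bystander: clear glass tumbler, 68 mm across, 85 mm tall, standing between the two control units; origin at the centre of its underside
- glass_blank: Bystander: green glass blank, 76 mm across, 22 mm thick, lying between the two control units; origin at the centre of its underside
- paste_jar: Bystander: white polishing paste jar, 64 mm across, 75 mm tall, with cap, standing between the units at their far end; origin at the centre of its underside
- scraper: Bystander: screwdriver-shaped scraper lying at the left (+y) side, under 40 mm tall; its length is its x axis
- brush: Bystander: hand brush lying at the right (-y) side, under 40 mm tall; its length is its x axis
Things that resemble listed ones, but are neither listed nor needed, are in the scene too. What is shaped like the selector_box but orange or purple is not meant.

How it is judged:
By the outcome, as a careful person would: the job done as asked, in the order asked, and still so for the second after the job is handed in, while the arm keeps its last pose, push and grip.
It also fails if it takes over 45 s, if anything falls off the work surface, if the arm or the gripper's body presses on something with over 40 N, if the wrist force passes 120 N, or if a joint passes its speed limit or range.

## Working session

There is one attempt and no reset: what is moved stays moved. The work goes in short steps, Python scripts to look and compute and a shell command to move; the robot and the scene stay as the last step left them, time stands still between calls to the robot, and variables do not carry over. Pictures are saved under pics/ and viewed, at most 10 in all, crops included, and the job is handed in when it is done.

```bash
mkdir -p pics; cat > h.py <<'E'
import numpy as np,cv2
from scipy.spatial.transform import Rotation as R
from plant import ctrl
def grab(n,f=None):
    g=ctrl.grab_frame(n)
    if f: cv2.imwrite(f,g["img"])
    return g
def KD(g): return np.array([[g["fx"],0,g["cx"]],[0,g["fy"],g["cy"]],[0,0,1.]]),np.array(g["dist"],float)
def p2w(g,u,v,z):
    K,D=KD(g); n=cv2.undistortPoints(np.array([[[u,v]]],float),K,D)[0,0]
    T=np.array(g["T"]); d=T[:3,:3]@[n[0],-n[1],-1]; o=T[:3,3]
    return o+d*(z-o[2])/d[2]
def w2p(g,P):
    K,D=KD(g);T=np.array(g["T"]);c=(np.atleast_2d(P)-T[:3,3])@T[:3,:3]*[1,-1,-1]
    return cv2.projectPoints(c,np.zeros(3),np.zeros(3),K,D)[0][:,0]
E
python3 - <<'E'
from h import *
import pickle
a=grab("top","pics/top.png");b=grab("scene","pics/scene.png");pickle.dump((a,b),open("g.pkl","wb"))
s=ctrl.sense();print(s);print(np.array(a["T"]).round(3),np.array(b["T"]).round(3))
E
```

```text
{'time': 0.1, 'qpos': array([-1.12850928,  0.50827701, -0.23749055,  1.50102715,  0.12570086,
        1.14889341, -0.15481145]), 'qd': array([ 0.0004924 , -0.00048228, -0.00048974, -0.00373937,  0.00022233,
        0.00107771, -0.00068857]), 'joint_torque': array([-5.36558364e-03, -6.21834469e+01, -2.19461717e+00, -2.50202823e+01,
        1.26151860e-02,  7.88787205e-03,  3.40187773e-05]), 'ee_pos': array([0.20651407, 0.58954835, 0.30310262]), 'tool_rot': array([-5.26544571e-01, -3.09692225e+00,  2.51806852e-03]), 'wrist_force': array([ 0.67783206, -0.0865681 ,  1.15107607]), 'wrist_torque': array([-0.00134419, -0.06612355, -0.02120551]), 'gripper_force': 0.0, 'gripper_width': 0.08557592807487402}
[[ 0.021  0.994 -0.111  0.346]
 [-1.     0.021  0.    -0.079]
 [ 0.003  0.111  0.994  1.747]
 [ 0.     0.     0.     1.   ]] [[ 0.027 -0.673  0.739  1.451]
 [ 1.     0.011 -0.026 -0.105]
 [ 0.009  0.74   0.673  0.941]
 [ 0.     0.     0.     1.   ]]
```

View pics/top.png

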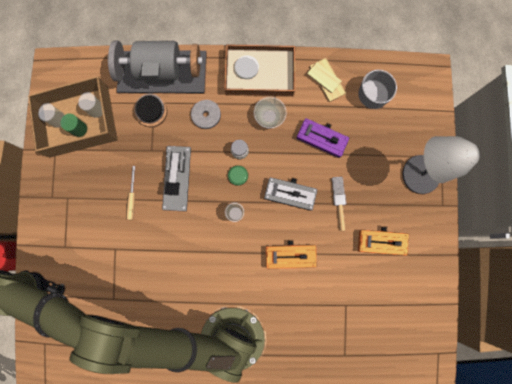

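View pics/scene.png

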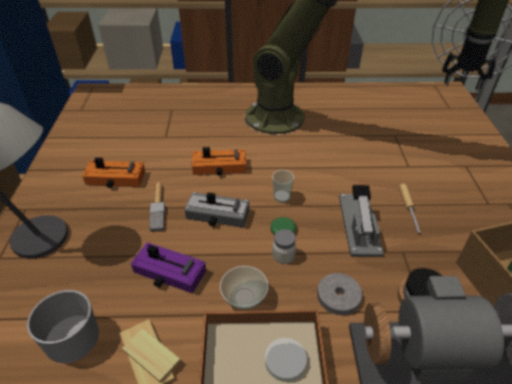

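The top view shows the grey selector box at about (291,194), the lever unit at (176,180) with its pad at about (173,190), the tumbler at (234,212), the blank at (238,175) and the jar at (240,149). I'll crop both units next.

```bash
python3 - <<'E'
from h import *
import pickle
a,b=pickle.load(open("g.pkl","rb"))
r=lambda i,x,y,w,h:cv2.resize(i[y:y+h,x:x+w],(400,300),interpolation=cv2.INTER_CUBIC)
A,B=a["img"],b["img"]
m=np.vstack([np.hstack([r(A,251,164,80,60),r(A,136,146,100,75)]),np.hstack([r(B,170,180,100,75),r(B,310,175,120,90)])])
cv2.imwrite("pics/crop.png",m)
E
```

```text
(no output)
```

View pics/crop.png

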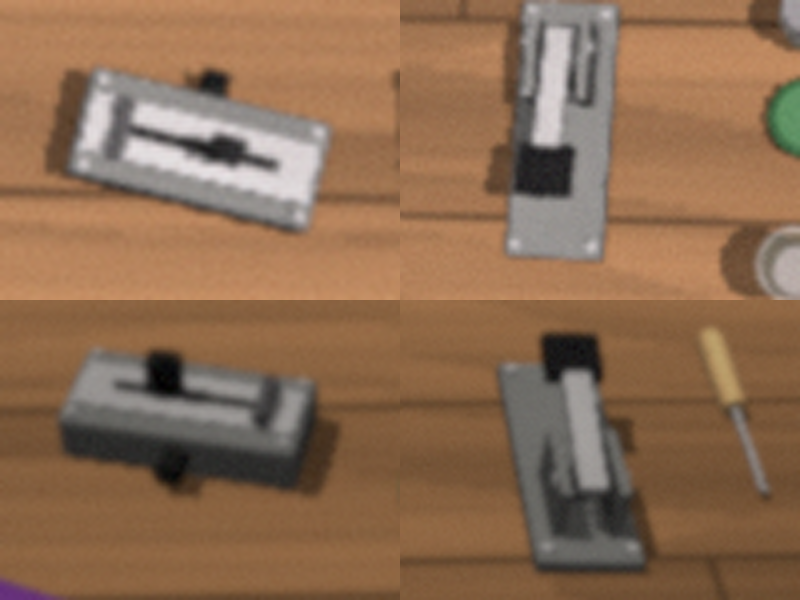

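```bash
cat > loc.py <<'E'
from h import *
import pickle
a,b=pickle.load(open("g.pkl","rb"))
def box(px,z):
    W=np.array([p2w(a,u,v,z)[:2] for u,v in px]); return W
S=box([(251+x/5,164+y/5) for x,y in [(97,70),(327,125),(303,230),(72,172)]],.045)
L=box([(136+x/4,146+y/4) for x,y in [(125,5),(217,10),(200,258),(108,252)]],.016)
for n,W in(("sel",S),("lev",L)):
    c=W.mean(0); e=[np.linalg.norm(W[i]-W[(i+1)%4]).round(4) for i in range(4)]
    print(n,c.round(4),e)
# selector yaw: +y toward bar (left in image)
v=(S[0]+S[3]-S[1]-S[2]);ys=np.arctan2(-v[0],v[1]);print("sel yaw",np.degrees(ys))
v=(L[0]+L[1]-L[2]-L[3]);yl=np.arctan2(v[1],v[0]);print("lev yaw",np.degrees(yl))
g=p2w(a,251+228/5,164+148/5,.0815);c=S.mean(0);Rm=np.array([[np.cos(ys),-np.sin(ys)],[np.sin(ys),np.cos(ys)]])
print("grip",g,"in box",Rm.T@(g[:2]-c))
c2=L.mean(0);Rl=np.array([[np.cos(yl),-np.sin(yl)],[np.sin(yl),np.cos(yl)]])
print("home",c+Rm@[0,.04],"pivot",c2+Rl@[.07,0],"pad",c2+Rl@[-.05,0], "padpix", p2w(a,136+145/4,146+171/4,.097))
for n,P,z,Q,ww in(("sel",c,.045,Rm,(.04,.09)),("lev",c2,.016,Rl,(.12,.045))):
    print(n,[w2p(b,np.r_[P+Q@[sx*ww[0],sy*ww[1]],z])[0].round(1).tolist() for sx,sy in((1,1),(1,-1),(-1,-1),(-1,1))])
print("gripscene",w2p(b,g))
for nm,u,v in(("tumb",234,212),("blank",238,175),("jar",240,149)):print(nm,p2w(a,u,v,.06 if nm!="blank" else .022))
s=ctrl.sense();print(R.from_rotvec(s["tool_rot"]).as_matrix().round(3))
E
python3 loc.py
```

```text
sel [ 0.5305 -0.2008] [np.float64(0.171), np.float64(0.0782), np.float64(0.1714), np.float64(0.0763)]
lev [0.5814 0.2199] [np.float64(0.0869), np.float64(0.2312), np.float64(0.0856), np.float64(0.2311)]
sel yaw -12.632292120301132
lev yaw -1.5435937165016969
grip [ 0.52780208 -0.21802434  0.0815    ] in box [ 0.00110352 -0.01742698]
home [ 0.53928417 -0.16174613] pivot [0.65132608 0.21803478] pad [0.53136963 0.22126729] padpix [0.53392101 0.21969799 0.097     ]
sel [[242.9, 216.6], [183.0, 207.7], [191.4, 189.6], [248.7, 197.8]]
lev [[382.5, 251.9], [349.8, 251.7], [338.0, 192.2], [366.4, 192.4]]
gripscene [[209.71613277 193.14782887]]
tumb [0.45963832 0.00197904 0.06      ]
blank [ 0.59828876 -0.00727768  0.022     ]
jar [ 0.68778093 -0.01356763  0.06      ]
[[-0.944  0.33  -0.   ]
 [ 0.33   0.944 -0.002]
 [-0.    -0.002 -1.   ]]
```

```bash
cat > to.py <<'E'
# to.py x y z yaw_of_tool_y_deg  -> shift/turn in current tool frame
from h import *
import sys
x,y,z,yaw=map(float,sys.argv[1:5]);s=ctrl.sense();Rc=R.from_rotvec(s["tool_rot"])
a=np.radians(yaw);ty=np.array([np.cos(a),np.sin(a),0]);tz=np.array([0,0,-1.]);tx=np.cross(ty,tz)
Rt=R.from_matrix(np.c_[tx,ty,tz])
print(s["time"],s["ee_pos"].round(4),(Rc.inv().apply(np.array([x,y,z])-s["ee_pos"])*1000).round(1),np.degrees((Rc.inv()*Rt).as_rotvec()).round(1),s["wrist_force"].round(1))
E
python3 to.py .50 .20 .30 30; python3 to.py .528 -.218 .24 -12.6
```

```text
0.1 [0.2065 0.5895 0.3031] [-405.7 -270.7    3.6] [-0.1  0.  40.7] [ 0.7 -0.1  1.2]
0.1 [0.2065 0.5895 0.3031] [-570.3 -655.8   64.2] [-0.1  0.1 83.3] [ 0.7 -0.1  1.2]
```

```bash
python3 -m handwheel '[[-406,-271,0,0,0,41,85],[-406,-271,0,0,0,41,85],[-406,-271,0,0,0,41,85],[-406,-271,0,0,0,41,85],[-406,-271,0,0,0,41,85],[-406,-271,0,0,0,41,85],[-406,-271,0,0,0,41,85],[-406,-271,0,0,0,41,85],[-406,-271,0,0,0,41,85],[-406,-271,0,0,0,41,85],[-570,-656,60,0,0,83,85],[-570,-656,60,0,0,83,85],[-570,-656,60,0,0,83,85],[-570,-656,60,0,0,83,85],[-570,-656,60,0,0,83,85],[-570,-656,60,0,0,83,85],[-570,-656,60,0,0,83,85],[-570,-656,60,0,0,83,85],[-570,-656,60,0,0,83,85],[-570,-656,60,0,0,83,85]]' 25; python3 to.py .528 -.218 .24 -12.6
```

```text
time: 1.77
ee_pos: [0.5178, -0.1538, 0.2517]
tool_rot: [-2.446, -1.971, 0.0]
wrist_force: [0.4, -0.2, 0.1]
gripper_width: 0.0851
gripper_force: 0.0
1.7667 [ 0.5178 -0.1538  0.2517] [-60.6  23.7  11.7] [-0.  -0.   0.3] [ 0.4 -0.2  0.1]
```

```bash
python3 -m handwheel '[[-40,16,8,0,0,0,60],[-61,24,12,0,0,0,60],[-61,24,12,0,0,0,60],[-61,24,12,0,0,0,60]]'; python3 - <<'E'
from h import *
import pickle
g=grab("wrist","pics/w1.png");pickle.dump(g,open("w1.pkl","wb"))
print(ctrl.sense()["ee_pos"])
E
python3 to.py .528 -.218 .24 -12.6
```

```text
time: 2.1
ee_pos: [0.5278, -0.2183, 0.2393]
tool_rot: [-2.449, -1.966, 0.002]
wrist_force: [0.2, -0.1, 0.2]
gripper_width: 0.0599
gripper_force: 0.0
[ 0.52810857 -0.21646517  0.2395985 ]
2.15 [ 0.5281 -0.2165  0.2396] [-1.5  0.2 -0.4] [-0.1 -0.   0.3] [0.1 0.5 0.3]
```

View pics/w1.png

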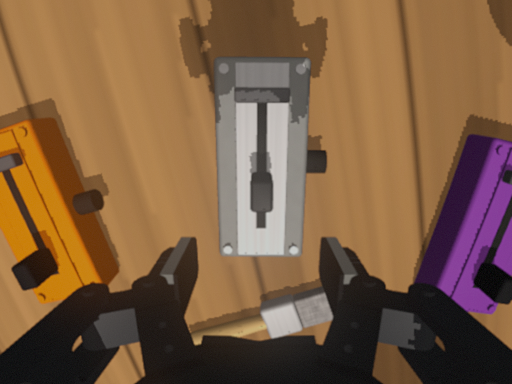

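The wrist view shows the selector box upright, with plate corners at (217,60), (308,60), (303,254) and (221,254). The bar is at (262,95) and the grip at about (261,190). I'll refine the pose from this.

```bash
python3 - <<'E'
from h import *
import pickle
from scipy.optimize import least_squares
g=pickle.load(open("w1.pkl","rb"));print(np.array(g["T"]).round(3))
W=np.array([p2w(g,*p,.045)[:2] for p in [(217,60),(308,60),(303,254),(221,254)]])
c=W.mean(0);v=W[0]+W[1]-W[2]-W[3];ys=np.arctan2(-v[0],v[1]);print(c,np.degrees(ys),[np.linalg.norm(W[i]-W[i-1]).round(4) for i in range(4)])
Q=np.array([[np.cos(ys),-np.sin(ys)],[np.sin(ys),np.cos(ys)]])
for t in(-.03,-.0174,-.01):
  print(t,w2p(g,[np.r_[c+Q@[sx*.009,t+sy*.013],z] for z in(.0815,.0455) for sx,sy in((1,1),(-1,-1))]).round(0).tolist())
cv2.imwrite("pics/w1c.png",cv2.resize(g["img"][140:260,205:325],(600,600),interpolation=cv2.INTER_CUBIC))
E
```

```text
[[ 0.976  0.206  0.063  0.543]
 [-0.216  0.937  0.274 -0.149]
 [-0.003 -0.281  0.96   0.31 ]
 [ 0.     0.     0.     1.   ]]
[ 0.5350673  -0.20000629] -12.394521770039976 [np.float64(0.1711), np.float64(0.0728), np.float64(0.1711), np.float64(0.0776)]
-0.03 [[274.0, 196.0], [251.0, 227.0], [272.0, 184.0], [252.0, 212.0]]
-0.0174 [[275.0, 180.0], [251.0, 212.0], [273.0, 170.0], [252.0, 199.0]]
-0.01 [[275.0, 170.0], [251.0, 203.0], [273.0, 162.0], [252.0, 191.0]]
```

View pics/w1c.png

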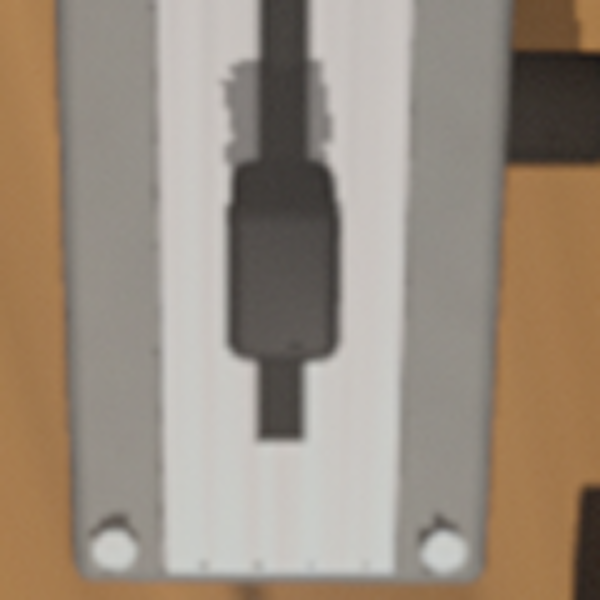

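The grip top spans (250–273, 181–212), which puts it at about (0.530, -0.217). I'll descend and pinch.

```bash
python3 to.py .530 -.217 .133 -12.5; python3 -m handwheel '[[-1,2,40,0,0,0,60],[-1,2,75,0,0,0,60],[-1,2,95,0,0,0,60],[-1,2,106,0,0,0,60],[-1,2,106,0,0,0,60],[-1,2,106,0,0,0,10],[-1,2,106,0,0,0,10],[-1,2,106,0,0,0,10],[-1,2,106,0,0,0,10],[-1,2,106,0,0,0,10],[-1,2,106,0,0,0,10],[-1,2,106,0,0,0,10]]' 25;  python3 to.py .5435 -.161 .133 -12.5
```

```text
2.15 [ 0.5281 -0.2165  0.2396] [ -0.2   2.1 106.6] [-0.1 -0.   0.2] [0.1 0.5 0.3]
time: 3.15
ee_pos: [0.5302, -0.2181, 0.1358]
tool_rot: [2.446, 1.97, 0.002]
wrist_force: [-2.3, 1.4, 7.4]
gripper_width: 0.0172
gripper_force: 27.6
3.15 [ 0.5302 -0.2181  0.1358] [58.6  0.8  2.9] [ 0.1 -0.   0.2] [-2.3  1.4  7.4]
```

```bash
python3 -m handwheel '[[8,0,-2,0,0,0,10],[16,0,-2,0,0,0,10],[24,0,-2,0,0,0,10],[32,0,-2,0,0,0,10],[40,0,-2,0,0,0,10],[48,0,-2,0,0,0,10],[54,0,-2,0,0,0,10],[54,0,-2,0,0,0,10]]';  python3 to.py .5435 -.161 .133 -12.5
```

```text
time: 3.82
ee_pos: [0.5425, -0.163, 0.1361]
tool_rot: [-2.444, -1.973, -0.002]
wrist_force: [3.6, 0.8, -11.1]
gripper_width: 0.0176
gripper_force: 27.7
3.8167 [ 0.5425 -0.163   0.1361] [2.2 0.6 3.1] [ 0.  -0.1  0.3] [  3.6   0.8 -11.1]
```

```bash
python3 -m handwheel '[[1,0,1,0,0,0,10],[2,0,1,0,0,0,10],[3,0,1,0,0,0,10],[3,0,1,0,0,0,10]]';  python3 to.py .5435 -.161 .133 -12.5;python3 -m handwheel '[[1,0,0,0,0,0,10],[2,0,0,0,0,0,10],[3,0,0,0,0,0,10],[3,0,0,0,0,0,10]]';  python3 to.py .5435 -.161 .133 -12.5
```

```text
time: 4.15
ee_pos: [0.5425, -0.1629, 0.136]
tool_rot: [2.446, 1.969, 0.001]
wrist_force: [0.1, -1.5, 4.0]
gripper_width: 0.0173
gripper_force: 29.6
4.15 [ 0.5425 -0.1629  0.136 ] [2.  0.6 3. ] [0.1 0.  0.2] [ 0.1 -1.5  4. ]
time: 4.48
ee_pos: [0.5427, -0.1619, 0.136]
tool_rot: [2.446, 1.966, -0.002]
wrist_force: [-2.0, -5.5, 5.3]
gripper_width: 0.0171
gripper_force: 29.8
4.4833 [ 0.5427 -0.1619  0.136 ] [1.  0.6 3. ] [0.1 0.2 0.1] [-2.  -5.5  5.3]
```

```bash
python3 -m handwheel '[[2,0,0,0,0,0,10],[4,0,0,0,0,0,10],[5,0,0,0,0,0,10],[5,0,0,0,0,0,10],[5,0,0,0,0,0,10]]';  python3 - <<'E'
from h import *
g=grab("wrist");print(ctrl.sense()["wrist_force"])
cv2.imwrite("pics/w2.png",cv2.resize(g["img"][60:300,130:390],(650,600),interpolation=cv2.INTER_CUBIC))
E
```

```text
time: 4.9
ee_pos: [0.5428, -0.1612, 0.136]
tool_rot: [2.447, 1.96, -0.007]
wrist_force: [-3.2, -16.0, 2.8]
gripper_width: 0.0175
gripper_force: 29.5
[ -3.44768055 -17.04076558   4.47376025]
```

View pics/w2.png

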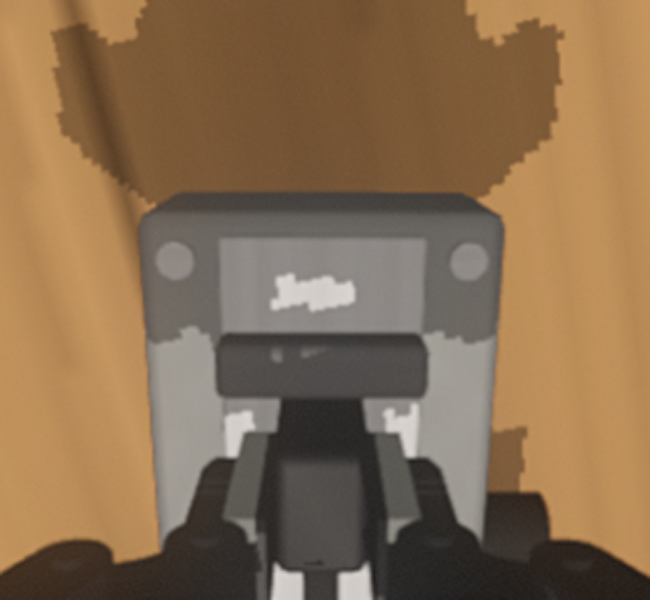

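The grip's front face is against the bar at about (322,400), and the 17 N reaction confirms it is home. I'll ease the push partly, open, retreat upward and look.

```bash
python3 -m handwheel '[[-3,0,0,0,0,0,10],[-3,0,0,0,0,0,30],[-3,0,0,0,0,0,50],[-3,0,0,0,0,0,50],[-3,0,0,0,0,0,50],[-3,0,-30,0,0,0,50],[-3,0,-60,0,0,0,50],[-3,0,-100,0,0,0,50],[-3,0,-130,0,0,0,50],[-3,0,-150,0,0,0,50],[-3,0,-150,0,0,0,50]]';  python3 - <<'E'
from h import *
g=grab("wrist");import pickle;pickle.dump(g,open("w3.pkl","wb"))
cv2.imwrite("pics/w3.png",cv2.resize(g["img"][60:300,130:390],(650,600),interpolation=cv2.INTER_CUBIC))
E
python3 to.py .50 .02 .29 80; python3 to.py .532 .220 .24 88.5
```

```text
time: 5.87
ee_pos: [0.545, -0.1576, 0.2899]
tool_rot: [2.441, 1.968, 0.008]
wrist_force: [0.2, -1.4, 1.0]
gripper_width: 0.0498
gripper_force: 0.0
5.9167 [ 0.5442 -0.1572  0.2874] [163.8 -80.8  -2.9] [  0.2   0.2 -92.2] [-1.5 -0.2 -0.3]
5.9167 [ 0.5442 -0.1572  0.2874] [366.  -92.1  47.1] [   0.2    0.2 -100.7] [-1.5 -0.2 -0.3]
```

View pics/w3.png

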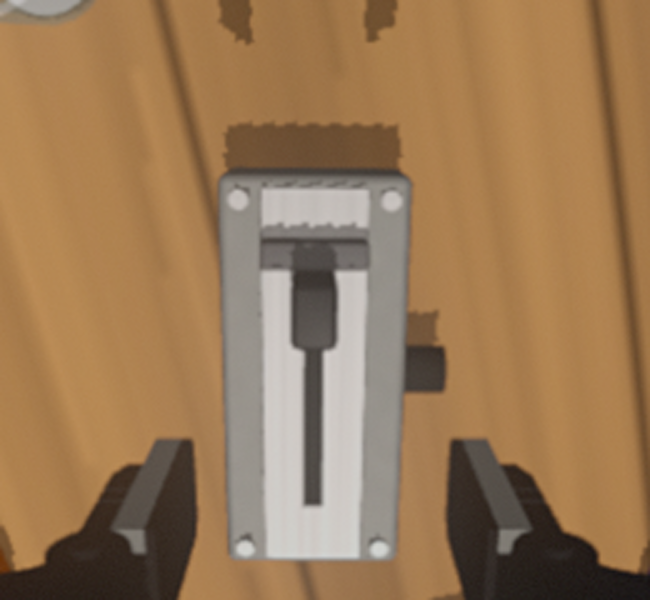

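The grip sits home against the bar, with its top at (313,270) in the crop. Next, the lever, with the camera side facing along the bar.

```bash
python3 to.py .533 .220 .26 -91.5; python3 -c "
from plant import ctrl;print(ctrl.sense()['qpos'])"
```

```text
5.9167 [ 0.5442 -0.1572  0.2874] [366.2 -91.1  27.1] [ 0.2 -0.2 79.3] [-1.5 -0.2 -0.3]
[ 0.033758    0.43931122  0.30828903  1.69176528 -0.1521203   1.02955202
  0.17903789]
```

```bash
python3 -m handwheel '[[366,-91,27,0,0,79,0],[366,-91,27,0,0,79,0],[366,-91,27,0,0,79,0],[366,-91,27,0,0,79,0],[366,-91,27,0,0,79,0],[366,-91,27,0,0,79,0],[366,-91,27,0,0,79,0],[366,-91,27,0,0,79,0],[366,-91,27,0,0,79,0],[366,-91,27,0,0,79,0],[366,-91,27,0,0,79,0],[366,-91,27,0,0,79,0],[366,-91,27,0,0,79,0],[366,-91,27,0,0,79,0],[366,-91,27,0,0,79,0],[366,-91,27,0,0,79,0],[366,-91,27,0,0,79,0]]' 40; python3 - <<'E'
from h import *
g=grab("wrist","pics/w4.png");import pickle;pickle.dump(g,open("w4.pkl","wb"))
E
python3 to.py .533 .220 .24 -91.5
```

```text
time: 7.33
ee_pos: [0.5326, 0.2189, 0.2583]
tool_rot: [-3.141, 0.035, -0.0]
wrist_force: [0.7, -0.3, -0.6]
gripper_width: 0.0002
gripper_force: 0.0
7.3833 [0.5326 0.219  0.2584] [ 0.4 -1.  18.4] [-0.  -0.   0.2] [ 0.2  0.7 -0.8]
```

View pics/w4.png

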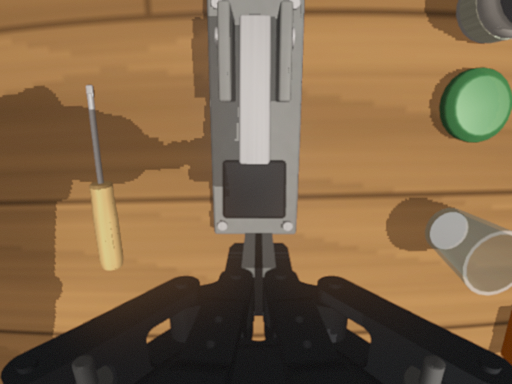

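The wrist view shows the lever pad spanning (223–285, 160–217), with the bar running up between the cheeks. The fingertips are at about (258,240).

```bash
python3 - <<'E'
from h import *
import pickle
g=pickle.load(open("w4.pkl","rb"))
P=p2w(g,254,188,.097);print(P)
for p in((224,160),(285,160)):print(p2w(g,*p,.092))
for p in((223,217),(285,217)):print(p2w(g,*p,.102))
print("pivot end bar",p2w(g,255,16,.071))
E
```

```text
[0.54037036 0.22194141 0.097     ]
[0.56190666 0.24462413 0.092     ]
[0.56087859 0.19756602 0.092     ]
[0.51883342 0.24660598 0.102     ]
[0.51779718 0.19828807 0.102     ]
pivot end bar [0.66844991 0.21834347 0.071     ]
```

```bash
python3 to.py .537 .2215 .18 -91.5;python3 -m handwheel '[[4,-3,35,0,0,0,0],[4,-3,60,0,0,0,0],[4,-3,75,0,0,0,0],[4,-3,78,0,0,0,0],[4,-3,78,0,0,0,0]]';python3 to.py .537 .2215 .144 -91.5
```

```text
7.3833 [0.5326 0.219  0.2584] [ 4.4 -2.5 78.4] [-0.  -0.   0.2] [ 0.2  0.7 -0.8]
time: 7.8
ee_pos: [0.5362, 0.2221, 0.1795]
tool_rot: [3.141, -0.036, -0.003]
wrist_force: [-0.1, -0.5, -0.1]
gripper_width: -0.0004
gripper_force: 0.0
7.8 [0.5362 0.2221 0.1795] [ 0.9  0.6 35.5] [0.1 0.1 0.2] [-0.1 -0.5 -0.1]
```

```bash
python3 -m handwheel '[[0,0,4,0,0,0,0],[0,0,8,0,0,0,0],[0,0,12,0,0,0,0],[0,0,16,0,0,0,0],[0,0,20,0,0,0,0],[0,0,23,0,0,0,0],[0,0,26,0,0,0,0],[0,0,26,0,0,0,0],[0,0,26,0,0,0,0]]';python3 to.py .537 .2215 .144 -91.5
```

```text
time: 8.55
ee_pos: [0.5358, 0.2226, 0.1547]
tool_rot: [-3.141, 0.035, 0.002]
wrist_force: [-3.7, 0.4, 7.4]
gripper_width: -0.0003
gripper_force: 3.7
8.55 [0.5358 0.2226 0.1547] [ 1.3  1.1 10.7] [-0.   0.1  0.2] [-3.7  0.4  7.4]
```

```bash
python3 -m handwheel '[[0,0,3,0,0,0,0],[0,0,6,0,0,0,0],[0,0,8,0,0,0,0],[0,0,10,0,0,0,0],[0,0,10,0,0,0,0],[0,0,10,0,0,0,0]]';python3 to.py .537 .2215 .144 -91.5
python3 - <<'E'
from h import *
import pickle
g=grab("wrist");pickle.dump(g,open("w5.pkl","wb"));b=grab("scene");pickle.dump(b,open("s5.pkl","wb"))
r=lambda i,x,y,w,h:cv2.resize(i[y:y+h,x:x+w],(400,600),interpolation=cv2.INTER_CUBIC)
cv2.imwrite("pics/lev.png",np.hstack([r(g["img"],160,0,200,300),r(b["img"],330,150,80,120)]))
E
```

```text
time: 9.05
ee_pos: [0.5353, 0.2227, 0.1448]
tool_rot: [-3.14, 0.035, 0.003]
wrist_force: [-6.4, -0.0, 9.8]
gripper_width: -0.0002
gripper_force: 4.7
9.05 [0.5353 0.2227 0.1448] [1.7 1.1 0.8] [-0.1  0.1  0.2] [-6.4 -0.   9.8]
```

View pics/lev.png

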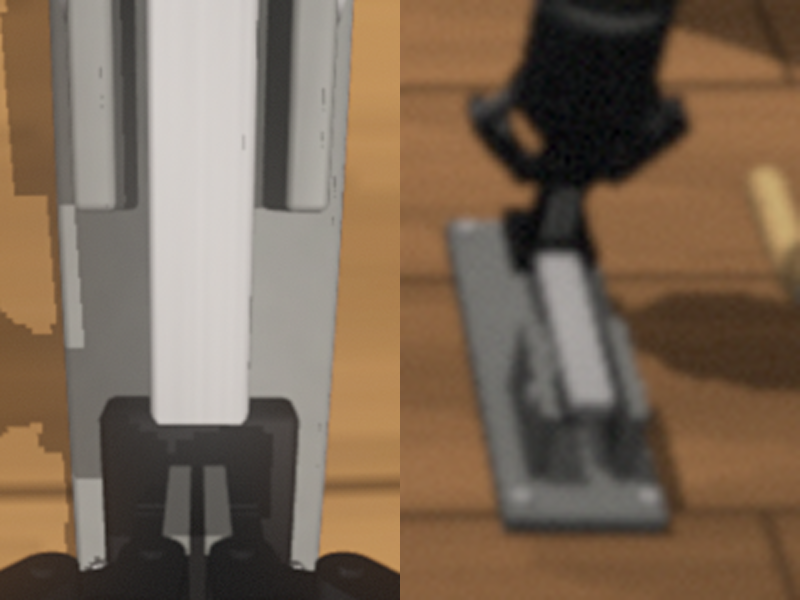

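The pad is pressed squarely by the closed fingertips (wrist crop about (200,490)), and the bar looks nearly flush with the cheeks. The tip is about 0.8 mm high, so I'll make the final trim.

```bash
python3 -m handwheel '[[0,0,0.5,0,0,0,0],[0,0,1,0,0,0,0],[0,0,1,0,0,0,0],[0,0,1,0,0,0,0],[0,0,1,0,0,0,0],[0,0,1,0,0,0,0]]'
python3 - <<'E'
from h import *
Z=[];F=[]
for i in range(8):
    g=grab("wrist");s=ctrl.sense();Z.append(s["ee_pos"][2]);F.append(s["wrist_force"])
print(np.mean(Z),np.std(Z),np.mean(F,0),s["time"])
K,D=KD(g);T=np.array(g["T"]);print(T[:3,3],g["fx"])
# expected bar seam/pad corner pixels for lever angles, pivot scanned by pose estimates
E
```

```text
time: 9.65
ee_pos: [0.5353, 0.2227, 0.144]
tool_rot: [-3.14, 0.035, 0.003]
wrist_force: [-6.3, -0.5, 9.8]
gripper_width: 0.0003
gripper_force: 5.0
0.14399773554289727 9.972474025876005e-06 [-6.12753307  0.01074576 10.31545437] 10.05
[0.60688601 0.22102948 0.2141232 ] 310.3350977725152
```

```bash
python3 -c "
from plant import ctrl;print(ctrl.hand_in())"
```

```text
the job is handed in; nothing more can be done
None
```

I slid the grip home against its stop bar first, then pressed the lever pad to level and handed the job in with it still held there. The fingertips are about 71 mm above the bench and pressing with about 10 N; level was judged from that height and force, with the camera only as a rough check.

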